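# Fit a clock insert into a desk-clock block

## Task

Fit the clock insert with the white dial into the recess of the dark wooden block held in the green clamp: the tray lets you take it only by its ends and the clamp jaws leave room only at its long sides, so first lay it flat on the cork mat, let go, and take it again the other way. Set it in dial up and press it firmly, without hammering on the glass dial, past the spring catches until it sits fully home, level and flush with the wood. Leave the other two inserts in the tray and everything else on the bench where it is.

Things in the scene. Friction and masses are not known exactly. Their poses are not given: they have to be found in the camera images.
- clock: The clock insert to fit: 60 x 40 x 22 mm black block, long axis x, dial side up (+z), origin at the centre of its underside, 90 g or so. White dial with two black hands and a brass rim on top. The two long side faces are 40 mm apart, the two end faces 60 mm apart. Either way round (half turn) is right.
- insert_copper: Another insert, to be left in the tray: 60 x 40 x 22 mm black block, long axis x, dial side up (+z), origin at the centre of its underside, 90 g or so. Copper-coloured dial.
- insert_blue: Another insert, to be left in the tray: 60 x 40 x 22 mm black block, long axis x, dial side up (+z), origin at the centre of its underside, 90 g or so. Blue dial.
- tray: Pale wooden stock tray, fixed, 73 x 153 mm, origin under its centre. Three bays side by side at y = -49, 0, +49 mm, floor 4 mm high, 65 x 43 mm, each with an insert lying along the tray's x. Walls beside the inserts' long sides rise to 32 mm (insert tops: 26 mm). At the +-x ends only a lip, 10 mm high, 4 mm thick, inner face at 32.5 mm: pinch an insert over its ends, above the lip.
- mat: Square cork mat, fixed, 160 x 160 mm, 4 mm thick, origin at the centre of its underside; the insert is laid down here.
- fixture: Fixed green clamp base, 150 (x) x 100 x 12 mm, origin under its centre, holding the dark wooden block, 74 (x) x 90 (y) mm, top at z = 42 mm, recess in its middle. Steel jaws at the block's ends: x from 37.5 to 55.5 mm on both sides, 80 mm wide in y, tops at z = 64 mm: no room for fingers there. At +x a screw with a 110 mm wooden bar reaches to x = 100 mm, up to z = 46 mm.
- recess_mouth (a point): Centre of the recess's mouth, level with the block's top. Recess 62.5 mm along x, 42.5 mm along y, 22 mm deep, rim chamfered 1.5 mm. Four steel balls, 8 mm wide, on springs stand 2 mm out of its long walls (x = +-17 mm), centres 12 mm below the mouth: the insert stops on them with about 9 mm in and takes some 10 to 15 N to push past them.
- recess_floor (a point): Centre of the recess's floor, 22 mm below its mouth, same axes; the insert's underside rests here when it is fully home.
- bowl: Turned pale wooden bowl, 130 mm wide, 50 mm high, origin under its centre; bystander.
- gouge: Turning gouge lying on the bench, 350 mm long, pale wooden handle to -x, steel to +x, origin on the bench below its green ferrule end; about 30 mm high; bystander.
- wax_tin: Yellow tin, 68 mm wide, 45 mm high, origin under its centre; bystander.
- blank: Pale wooden disc, 90 mm wide, 35 mm high, origin under its centre; bystander.
- mallet: Hammer with pale wooden handle, lying on the bench, handle to -x; bystander.

How it is judged:
By the outcome, as a careful person would: the job done as asked, in the order asked, and still so for the second after the job is handed in, with the robot touching nothing.
It also fails if it takes over 64 s, if anything falls off the work surface, if the arm or the gripper's body presses on something with over 40 N, if the wrist force passes 120 N, or if a joint passes its speed limit or range.

## Robot

A 6-joint arm with a two-finger parallel gripper is mounted at the origin on the work surface. World frame = base frame: x ahead of the robot, y to its left, z up, the work surface at z = 0. Lengths are in m, angles in rad, forces in N, time in s.
With the tool pointing down it reaches from about 0.225 to 0.875 m from the base axis. Payload 3.4 kg.
Tool frame: the origin (TCP) lies at the very end of the fingers, on their centre line; the grasp point (between the pads) lies 19 mm behind it (manip.tcp_to_grasp is the distance from the TCP to the grasp point, in m); z points along the fingers, y is the line along which they close (so a half turn about z gives the same grasp; the last joint's range is limited). The gripper opens to 85 mm and grips with 20 to 120 N. Pads are 22 mm wide; open, the fingers measure 114 mm over their backs; the gripper's body (76 mm by 85 mm) begins 54 mm behind the grasp point. The pads swing forward as they close: fully open they stand 13 mm farther back than shut.
Start: joints at [1.006, 0.276, 1.505, -0, 1.361, -0.121], TCP at [0.247, 0.519, 0.231] pointing down, gripper open.
Joint ranges: [-2.89, 2.89], [-0.75, 2.08], [0.22, 2.7], [-1.18, 4.32], [0.11, 2.71], [-2.7, 2.7]. Speed limits (rad/s): [2.57, 2.57, 3.14, 3.14, 3.14, 3.14].

## Interface

Orientations are given as a unit quaternion [w, x, y, z].
In Python, from rig import status, get_image, job, manip gives the robot as it stands.
- The arm moves only by the tool apply_moves, never from a script. Its arguments are lists of equal length, an entry for each row: "xyz": the shift along the tool's x, y, z each as a share of 0.3 m, from -1 to 1, a list of three; "rot": the turn, a rotation vector about the tool's x, y, z each as a share of 60 degrees, from -1 to 1, a list of three; "hand": the opening, from -1 (shut) to 1 (fully open). A call has 1 to 8 rows; each row shifts and turns the commanded pose from where the row before left it, along the tool's axes as they then stand; what a row does not reach is not made up. A row lasts 1/8 s, in which the tool goes at most 62.5 mm and 10.7 degrees, less where a joint would pass 70% of its speed; a pose out of reach is approached as far as the arm can. A call with a number of a shift or a turn outside -1 to 1 is refused whole. A call with a gripper value outside its range is refused whole. The fingers move at their own pace and stop on an object; "force" is the grip in N (left out, the last holds). Time passes only in rows, so rows that do not move let the fingers close. It gives the time, the measured TCP pose, the force, the opening and the grip force at its end, in the units of the state.
- status.get_state(): the state, without advancing time (a new reading comes with each control period).
- get_image(name): name is "scene" or "top" or "wrist"; returns a dict with "pixels" (480x640x3 uint8, red, green, blue), "fovy" (degrees; the focal length in pixels is half the picture's height over the tangent of half this angle, whatever the lens; pixels are square), "cx", "cy" (the principal point, pixels), "dist" ([k1, k2, p1, p2, k3] as OpenCV has them; the pictures are not rectified), "origin" and "orientation" of the camera in the world; the wrist camera has in their place "tool_from_camera" (4x4, takes a point from camera to tool coordinates, whose origin is the TCP and whose axes are the flange's). Camera axes: x right, y down, z forward; pixel columns grow to the right and rows downward; lengths in m; the calibration is good to about 2 mm. A picture is of the moment at which its call begins: read the wrist's pose just before it. There is no depth.
- job.sign_off(): hands the job in; it is judged then, once.
The state is a dict: "clock": time; "qpos": joint angles; "qd": joint speeds; "effort": joint torques, N m; "position": TCP position; "ee_rot": TCP orientation; "contact_force": force on the tool from outside, world axes, zero at the start; "moment": the same for the moment, N m; "width": finger opening in m; "gripper_force": force on a finger pad.
Only numpy, scipy, OpenCV 4.12 (cv2) and the standard library are available. Lean on these libraries where they do the work, as an engineer would, in place of code of your own. Each camera call takes 0.05 s, during which the arm holds its last target. There are 200 camera calls.

## Working session

There is one attempt and no reset: what is moved stays moved. The work goes in short steps, Python scripts to look and compute and a tool call to move; the robot and the scene stay as the last step left them, time stands still between calls to the robot, and variables do not carry over. Pictures are saved under pics/ and viewed, at most 11 in all, crops included, and the job is handed in when it is done.

Besides the shell and the picture viewer there is one more tool, called after ">>>" as name(argument=value, ...), one argument or row to a line, values as JSON. apply_moves: Moves the arm, as the interface text tells. Its arguments: {"type":"object","properties":{"xyz":{"type":"array","items":{"type":"array","items":{"type":"number","minimum":-1,"maximum":1}}},"rot":{"type":"array","items":{"type":"array","items":{"type":"number","minimum":-1,"maximum":1}}},"hand":{"type":"array","items":{"type":"number"}},"force":{"type":"number"}},"required":["xyz","rot","hand"]}

```bash
ls; mkdir -p pics; cat > h.py <<'E'
import sys; sys.path.insert(0,'.')
import numpy as np, cv2
from scipy.spatial.transform import Rotation as R
from rig import status, get_image, job, manip
def q2m(q): return R.from_quat([q[1],q[2],q[3],q[0]]).as_matrix()
def shot(name):
    s=status.get_state(); im=get_image(name)
    h=im["pixels"].shape[0]; f=h/2/np.tan(np.radians(im["fovy"])/2)
    K=np.array([[f,0,im["cx"]],[0,f,im["cy"]],[0,0,1]])
    if "origin" in im: Rc=q2m(im["orientation"]); o=np.array(im["origin"])
    else:
        T=np.array(im["tool_from_camera"]); Rt=q2m(s["ee_rot"]); Rc=Rt@T[:3,:3]; o=Rt@T[:3,3]+np.array(s["position"])
    return dict(px=cv2.cvtColor(im["pixels"],cv2.COLOR_RGB2BGR),K=K,d=np.array(im["dist"],float),R=Rc,o=o)
def ray(c,uv):
    p=cv2.undistortPoints(np.array(uv,float).reshape(-1,1,2),c["K"],c["d"]).reshape(-1,2)
    v=np.c_[p,np.ones(len(p))]@c["R"].T
    return v/np.linalg.norm(v,axis=1)[:,None]
def plane(c,uv,z):
    v=ray(c,uv); return c["o"]+v*((z-c["o"][2])/v[:,2])[:,None]
def tri(cs,uvs):
    A=np.zeros((3,3));b=np.zeros(3)
    for c,uv in zip(cs,uvs):
        v=ray(c,[uv])[0];P=np.eye(3)-np.outer(v,v);A+=P;b+=P@c["o"]
    return np.linalg.solve(A,b)
def proj(c,P):
    Rw=c["R"].T
    return cv2.projectPoints(np.array(P,float).reshape(-1,3),cv2.Rodrigues(Rw)[0],-Rw@c["o"],c["K"],c["d"])[0].reshape(-1,2)
E
python3 - <<'E'
from h import *
import pickle
for n in ("scene","top","wrist"):
    c=shot(n); pickle.dump(c,open(f"{n}0.pkl","wb")); cv2.imwrite(f"pics/{n}0.png",c["px"]); print(n,c["o"],c["R"].round(2).tolist())
s=status.get_state(); print({k:np.round(v,3).tolist() for k,v in s.items()}, manip.tcp_to_grasp)
E
```

```text
pics
scene [ 0.89502432 -0.51779644  1.08002636] [[0.88, 0.39, -0.26], [0.47, -0.73, 0.5], [0.0, -0.57, -0.82]]
top [0.35106405 0.11005933 1.00821312] [[-0.03, -0.97, 0.24], [-1.0, 0.03, -0.0], [-0.0, -0.24, -0.97]]
wrist [0.17726184 0.55098249 0.37335641] [[0.43, 0.86, 0.27], [0.9, -0.41, -0.13], [-0.0, 0.3, -0.95]]
{'clock': 0.15, 'qpos': [1.006, 0.276, 1.506, 0.0, 1.361, -0.121], 'qd': [0.0, -0.003, -0.004, -0.0, -0.0, 0.0], 'effort': [0.001, -41.714, -24.603, -0.0, 0.008, -0.0], 'position': [0.247, 0.519, 0.231], 'ee_rot': [-0.0, 0.22, 0.975, -0.001], 'contact_force': [-0.599, 0.319, 0.301], 'moment': [-0.051, -0.007, 0.009], 'gripper_force': 0.0, 'width': 0.086} 0.0187
```

View pics/top0.png

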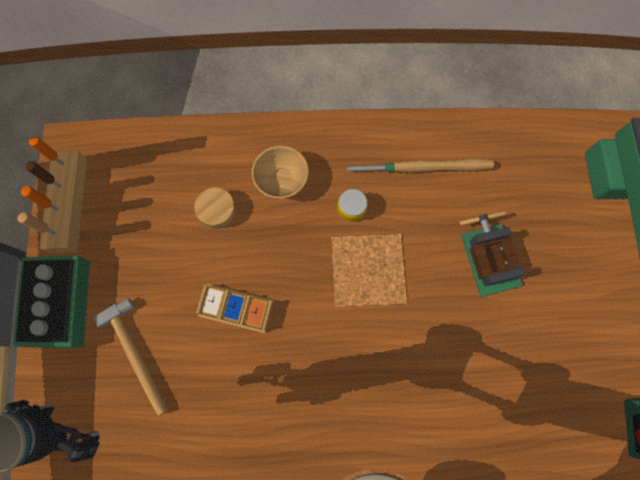

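View pics/scene0.png

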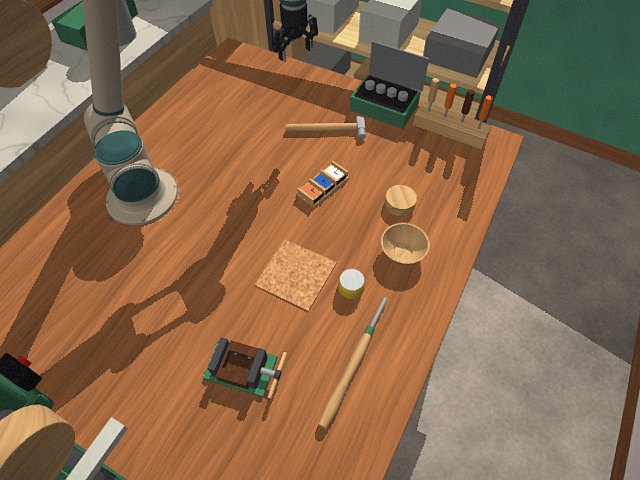

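The top view shows the white-dial clock at about (213,300), the mat at (369,270) and the fixture at (497,258). In the scene view they are at about (337,172), (296,273) and (243,363).

```bash
cat > m.py <<'E'
from h import *
import pickle
def white(c,win):
    x0,y0,x1,y1=win; h=cv2.cvtColor(c["px"],cv2.COLOR_BGR2HSV)
    m=((h[...,1]<50)&(h[...,2]>150)).astype(np.uint8); w=np.zeros_like(m); w[y0:y1,x0:x1]=1; m*=w
    m=cv2.morphologyEx(m,cv2.MORPH_CLOSE,np.ones((3,3)))
    n,l,s,ce=cv2.connectedComponentsWithStats(m); i=1+np.argmax(s[1:,4]); return ce[i],s[i]
E
python3 - <<'E'
from m import *
t=pickle.load(open("top0.pkl","rb"));s=pickle.load(open("scene0.pkl","rb"))
a,sa=white(t,(195,280,230,320));b,sb=white(s,(320,155,352,190));print(a,sa,b,sb)
print("clock tri",tri([t,s],[a,b]), plane(t,[a],.026),plane(s,[b],.026))
for n,c,blue in (("t",t,(234,307)),("s",s,(321,183))):
    h=cv2.cvtColor(c["px"],cv2.COLOR_BGR2HSV); m=((h[...,0]>100)&(h[...,0]<130)&(h[...,1]>150)&(h[...,2]>80)).astype(np.uint8)
    y,x=np.nonzero(m);k=(abs(x-blue[0])<25)&(abs(y-blue[1])<25);print("blue",n,x[k].mean(),y[k].mean(),plane(c,[(x[k].mean(),y[k].mean())],.026))
print("mat",plane(t,[(369,270)],.004),plane(s,[(296,274)],.004))
print("fix",plane(t,[(497,257)],.042),plane(s,[(243,364)],.042))
T=np.array(get_image("wrist")["tool_from_camera"]);print(T.round(3).tolist())
E
```

```text
[212.17857143 301.16233766] [203 289  19  25 308] [333.93939394 171.84848485] [325 166  19  13 132]
clock tri [0.47563781 0.33194822 0.02859478] [[0.47530618 0.3319169  0.026     ]] [[0.47515438 0.33478631 0.026     ]]
blue t 233.44912280701755 306.9438596491228 [[0.46166461 0.28513828 0.026     ]]
blue s 322.54918032786884 180.5983606557377 [[0.46131093 0.28810132 0.026     ]]
mat [[ 0.53875702 -0.01501246  0.004     ]] [[ 0.5431751  -0.01323223  0.004     ]]
fix [[ 0.5517651  -0.29673958  0.042     ]] [[ 0.56641892 -0.29183832  0.042     ]]
[[-0.002, -0.954, -0.298, 0.076], [1.0, -0.002, -0.001, -0.001], [0.001, -0.298, 0.954, -0.143], [0.0, 0.0, 0.0, 1.0]]
```

>>> apply_moves(
  xyz=[
    [-0.159,-0.039,0.034],
    [-0.159,-0.039,0.034],
    [-0.159,-0.039,0.034],
    [-0.159,-0.039,0.034],
    [-0.159,-0.039,0.034],
    [-0.159,-0.039,0.034],
  ],
  rot=[
    [0,0,0],
    [0,0,0],
    [0,0,0],
    [0,0,0],
    [0,0,0],
    [0,0,0],
  ],
  hand=[1,1,1,1,1,1],
)

```text
clock: 0.95
position: [0.4763, 0.3319, 0.1697]
ee_rot: [-0.0, 0.22, 0.975, 0.0]
contact_force: [0.7, 0.9, 0.7]
width: 0.0853
gripper_force: 0.0
```

>>> apply_moves(
  xyz=[
    [0,0,0],
    [0,0,0],
    [0,0,0],
    [0,0,0],
    [0,0,0],
    [0,0,0],
    [0,0,0],
    [0,0,0],
  ],
  rot=[
    [0,0,0.168],
    [0,0,0.168],
    [0,0,0.168],
    [0,0,0.168],
    [0,0,0.168],
    [0,0,0.168],
    [0,0,0.168],
    [0,0,0.168],
  ],
  hand=[1,1,1,1,1,1,1,1],
)

```text
clock: 1.95
position: [0.4751, 0.333, 0.1699]
ee_rot: [-0.0, 0.801, 0.599, -0.0]
contact_force: [-0.3, -0.0, -0.6]
width: 0.0855
gripper_force: 0.0
```

```bash
python3 - <<'E'
from h import *
import pickle
c=shot("wrist"); pickle.dump(c,open("w1.pkl","wb")); cv2.imwrite("pics/w1.png",c["px"])
s=status.get_state(); print({k:np.round(s[k],4).tolist() for k in ("clock","position","ee_rot","qpos","width")})
E
```

```text
{'clock': 2.0, 'position': [0.4751, 0.333, 0.1699], 'ee_rot': [-0.0001, 0.8018, 0.5976, -0.0002], 'qpos': [0.4913, 0.3238, 1.5923, 0.0001, 1.2259, 0.781], 'width': 0.0858}
```

View pics/w1.png

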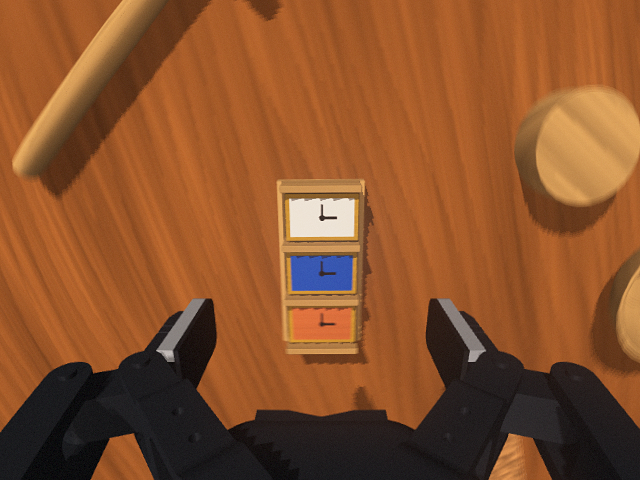

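The dial is centred at about (321,217), with blue at (322,273) and copper at (321,324). The tray is nearly square to the gripper. I'll take a second, lower and shifted view to triangulate.

>>> apply_moves(
  xyz=[
    [0.07,0,0.07],
    [0.07,0,0.07],
    [0,0,0],
    [0,0,0],
  ],
  rot=[
    [0,0,0],
    [0,0,0],
    [0,0,0],
    [0,0,0],
  ],
  hand=[1,1,1,1],
)

```text
clock: 2.5
position: [0.4868, 0.373, 0.1283]
ee_rot: [0.0, 0.799, 0.602, -0.0]
contact_force: [-0.4, 0.2, 0.8]
width: 0.0855
gripper_force: 0.0
```

```bash
cat >> m.py <<'E'
def rect(c,seed,lo,hi,r=90,k=9):
    h=cv2.cvtColor(c["px"],cv2.COLOR_BGR2HSV); m=cv2.inRange(h,np.array(lo),np.array(hi))
    w=np.zeros_like(m); cv2.circle(w,tuple(int(v) for v in seed),r,255,-1); m&=w
    m=cv2.morphologyEx(m,cv2.MORPH_CLOSE,np.ones((k,k)))
    cs,_=cv2.findContours(m,cv2.RETR_EXTERNAL,cv2.CHAIN_APPROX_NONE); q=max(cs,key=cv2.contourArea)
    b=cv2.boxPoints(cv2.minAreaRect(q)); b=b[np.argsort(np.arctan2(*(b-b.mean(0)).T[::-1]))]; return b,cv2.contourArea(q)
WH=((0,0,150),(180,60,255)); BL=((100,130,60),(130,255,255))
E
python3 - <<'E'
from m import *
c2=shot("wrist"); pickle.dump(c2,open("w2.pkl","wb")); cv2.imwrite("pics/w2.png",c2["px"])
c1=pickle.load(open("w1.pkl","rb"))
P0=np.array([.475,.332,.026]);B0=np.array([.461,.286,.026]);res={}
for n,col,P in (("clock",WH,P0),("blue",BL,B0)):
    bs=[]
    for c in (c1,c2):
        sd=proj(c,P)[0]; b,a=rect(c,sd,*col,r=45 if c is c1 else 60); bs.append(b); print(n,sd.round(),b.round(1).tolist(),a)
    X=np.array([tri([c1,c2],[bs[0][i],bs[1][i]]) for i in range(4)]); res[n]=X.mean(0)
    print(n,"corners",X.round(4).tolist(),"mean",X.mean(0).round(4))
d=res["clock"]-res["blue"]; print("tray yaw",np.degrees(np.arctan2(-d[0],d[1])),np.linalg.norm(d))
s=status.get_state();print(s["position"],s["ee_rot"])
E
```

```text
clock [322. 217.] [[289.0, 198.0], [353.0, 198.0], [353.0, 236.0], [289.0, 236.0]] 2351.5
clock [322. 287.] [[286.0, 267.0], [356.0, 267.0], [356.0, 306.0], [286.0, 306.0]] 2678.0
clock corners [[0.4549, 0.355, 0.0277], [0.5032, 0.3402, 0.026], [0.4952, 0.3093, 0.0254], [0.4451, 0.3247, 0.0269]] mean [0.4746 0.3323 0.0265]
blue [321. 272.] [[291.0, 256.0], [351.0, 256.0], [351.0, 289.0], [291.0, 289.0]] 1936.5
blue [321. 343.] [[288.0, 326.0], [355.0, 326.0], [355.0, 360.0], [288.0, 360.0]] 2166.0
blue corners [[0.4409, 0.3071, 0.0254], [0.4896, 0.2923, 0.0244], [0.4819, 0.2642, 0.0273], [0.4321, 0.2794, 0.0282]] mean [0.4611 0.2858 0.0263]
tray yaw -16.125764910217455 0.04846716805810426
[0.48701004 0.37303049 0.1287957 ] [1.80349849e-04 7.98774673e-01 6.01630209e-01 2.83363843e-04]
```

```bash
python3 - <<'E'
from m import *
c=pickle.load(open("w1.pkl","rb")); T=np.array(get_image("wrist")["tool_from_camera"])
for uv in ((214,300),(190,299),(215,345),(428,300),(450,299),(428,345)):
    p=cv2.undistortPoints(np.array([[uv]],float),c["K"],c["d"])[0,0]; v=T[:3,:3]@np.r_[p,1]
    y=-.043 if uv[0]<320 else .043
    t=(y-T[1,3])/v[1]; print(uv,(T[:3,3]+t*v).round(4))
s=status.get_state(); Rt=q2m(s["ee_rot"]); d=Rt.T@(np.array([.4746,.3323,.13])-np.array(s["position"])); print(d, d/.3)
E
```

```text
(214, 300) [ 0.0069 -0.043  -0.0128]
(190, 299) [ 0.0199 -0.043  -0.0369]
(215, 345) [-0.0107 -0.043  -0.0177]
(428, 300) [ 0.0051  0.043  -0.0097]
(450, 299) [ 0.0175  0.043  -0.0327]
(428, 345) [-0.0122  0.043  -0.0158]
[-0.04260465 -0.00076289 -0.0010166 ] [-0.1420155  -0.00254297 -0.00338866]
```

```bash
python3 - <<'E'
from m import *
c=cv2.imread("pics/w2.png"); cv2.imwrite("pics/w2c.png",cv2.resize(c[240:400,150:490],None,fx=2.2,fy=2.2))
E
```

```text
(no output)
```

View pics/w2c.png

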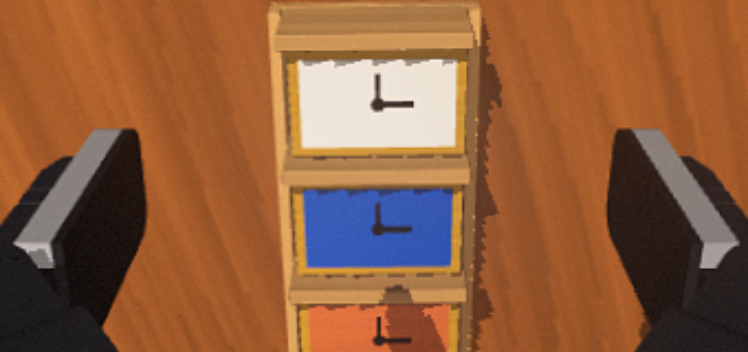

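>>> apply_moves(
  xyz=[
    [-0.142,-0.0025,0],
    [0,0,0.13],
    [0,0,0.13],
    [0,0,0.09],
    [0,0,0.04],
    [0,0,0.016],
    [0,0,0],
  ],
  rot=[
    [0,0,0.015],
    [0,0,0],
    [0,0,0],
    [0,0,0],
    [0,0,0],
    [0,0,0],
    [0,0,0],
  ],
  hand=[1,1,1,1,1,1,1],
  force=30,
)

```text
clock: 3.48
position: [0.475, 0.3329, 0.0071]
ee_rot: [0.0, 0.804, 0.595, 0.001]
contact_force: [-0.5, 0.7, 0.2]
width: 0.0855
gripper_force: 0.0
```

>>> apply_moves(
  xyz=[
    [0,0,0],
    [0,0,0],
    [0,0,0],
    [0,0,0],
    [0,0,0],
    [0,0,0],
  ],
  rot=[
    [0,0,0],
    [0,0,0],
    [0,0,0],
    [0,0,0],
    [0,0,0],
    [0,0,0],
  ],
  hand=[-1,-1,-1,-1,-1,-1],
  force=30,
)

```text
clock: 4.22
position: [0.4751, 0.3331, 0.0075]
ee_rot: [0.0, 0.804, 0.595, 0.001]
contact_force: [-0.8, -0.8, 6.5]
width: 0.0596
gripper_force: 32.7
```

>>> apply_moves(
  xyz=[
    [0,0,-0.05],
    [0,0,-0.15],
    [0,0,-0.18],
    [0,0,0],
  ],
  rot=[
    [0,0,0],
    [0,0,0],
    [0,0,0],
    [0,0,0],
  ],
  hand=[-1,-1,-1,-1],
)

```text
clock: 4.72
position: [0.4774, 0.3344, 0.1257]
ee_rot: [0.001, 0.804, 0.595, 0.005]
contact_force: [-0.8, 0.1, -0.9]
width: 0.0592
gripper_force: 34.8
```

>>> apply_moves(
  xyz=[
    [-0.149,0.078,0],
    [-0.149,0.078,0],
    [-0.149,0.078,0],
    [-0.149,0.078,0],
    [-0.149,0.078,0],
    [-0.149,0.078,0],
    [-0.149,0.078,0],
  ],
  rot=[
    [0,0,0],
    [0,0,0],
    [0,0,0],
    [0,0,0],
    [0,0,0],
    [0,0,0],
    [0,0,0],
  ],
  hand=[-1,-1,-1,-1,-1,-1,-1],
)

```text
clock: 5.6
position: [0.539, -0.0159, 0.1196]
ee_rot: [-0.001, 0.804, 0.595, -0.0]
contact_force: [0.8, -0.2, -1.5]
width: 0.0596
gripper_force: 34.7
```

>>> apply_moves(
  xyz=[
    [0,0,0],
    [0,0,0],
    [0,0,0],
    [0,0,0],
    [0,0,0],
  ],
  rot=[
    [0,0,-0.1375],
    [0,0,-0.1375],
    [0,0,-0.1375],
    [0,0,-0.1375],
    [0,0,0],
  ],
  hand=[-1,-1,-1,-1,-1],
)

```text
clock: 6.22
position: [0.5389, -0.0143, 0.1196]
ee_rot: [-0.001, 0.602, 0.798, -0.0]
contact_force: [-0.2, 0.3, -1.6]
width: 0.0597
gripper_force: 34.7
```

```bash
python3 - <<'E'
from m import *
c=shot("wrist"); pickle.dump(c,open("w3.pkl","wb")); cv2.imwrite("pics/w3.png",c["px"])
s=status.get_state(); print({k:np.round(s[k],4).tolist() for k in ("clock","position","ee_rot","contact_force","moment","width","gripper_force")})
# mat corners
t=pickle.load(open("top0.pkl","rb"));sc=pickle.load(open("scene0.pkl","rb"))
Q=[]
for c,(x0,y0,x1,y1) in ((t,(318,225,420,315)),(sc,(245,230,345,320))):
    h=cv2.cvtColor(c["px"],cv2.COLOR_BGR2HSV)[y0:y1,x0:x1].astype(int)
    # cork is paler than the bench
    m=(h[...,2]>150).astype(np.uint8)*255
    m=cv2.morphologyEx(cv2.morphologyEx(m,cv2.MORPH_CLOSE,np.ones((5,5))),cv2.MORPH_OPEN,np.ones((9,9)))
    q=max(cv2.findContours(m,0,1)[0],key=cv2.contourArea); a=cv2.approxPolyDP(q,8,True).reshape(-1,2)+[x0,y0]
    print(a.tolist()); W=plane(c,a,.004); print(W.round(3)[:,:2].tolist(),W.mean(0).round(4)); Q.append((a,W))
if all(len(a)==4 for a,_ in Q):
    for a,w in zip(*Q[0]):
        j=np.argmin(np.linalg.norm(Q[1][1]-w,axis=1)); print(tri([t,sc],[a,Q[1][0][j]]).round(4))
E
```

```text
{'clock': 6.275, 'position': [0.539, -0.0143, 0.1197], 'ee_rot': [-0.0007, 0.6026, 0.7981, -0.0003], 'contact_force': [0.7102, 0.1587, -0.4197], 'moment': [0.0244, -0.039, -0.0039], 'width': 0.0591, 'gripper_force': 34.6957}
[[331, 234], [333, 292], [318, 311], [414, 297], [404, 275], [419, 266], [419, 237], [402, 249], [401, 234]]
[[0.625, 0.067], [0.491, 0.068], [0.45, 0.102], [0.475, -0.112], [0.525, -0.093], [0.544, -0.129], [0.612, -0.135], [0.585, -0.093], [0.62, -0.093]] [ 0.5476 -0.0465  0.004 ]
[[245, 230], [245, 319], [344, 319], [332, 309], [344, 287], [344, 230]]
[[0.346, 0.042], [0.495, -0.185], [0.712, -0.068], [0.673, -0.058], [0.672, 0.012], [0.591, 0.172]] [ 0.5817 -0.0142  0.004 ]
```

View pics/w3.png

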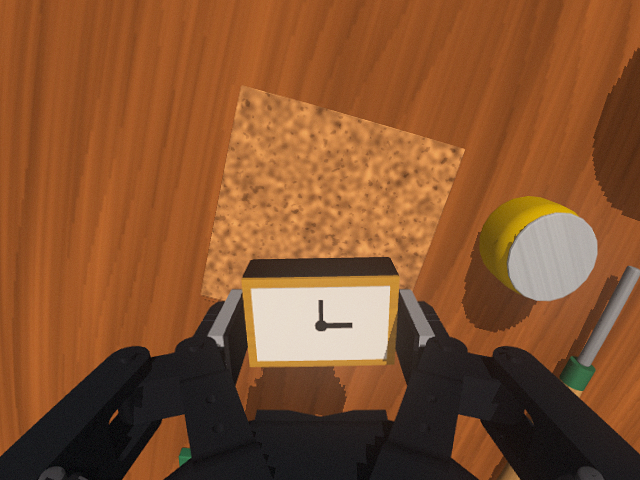

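The clock hangs square in the fingers, dial up. The mat's corners are at about (241,87), (464,150) and (203,294).

```bash
python3 - <<'E'
from m import *
w=pickle.load(open("w3.pkl","rb"));t=pickle.load(open("top0.pkl","rb"))
A=[(241,87),(464,150),(203,294)];print(plane(w,A,.004).round(4))
B=np.array([(331,236),(402,234),(407,303),(335,306)],float);P=plane(t,B,.004);print(P.round(4))
for a,p in zip(A,plane(w,A,.004)):
    j=np.argmin(np.linalg.norm(P-p,axis=1));print(j,tri([w,t],[a,B[j]]).round(4))
E
```

```text
[[ 0.4601  0.0641  0.004 ]
 [ 0.6186  0.0664  0.004 ]
 [ 0.4635 -0.0929  0.004 ]]
[[ 0.6202  0.0675  0.004 ]
 [ 0.6203 -0.0957  0.004 ]
 [ 0.4618 -0.0955  0.004 ]
 [ 0.4603  0.0645  0.004 ]]
3 [0.4602 0.0643 0.0043]
0 [ 0.6238  0.0669 -0.0093]
2 [ 0.4623 -0.0966 -0.0022]
```

>>> apply_moves(
  xyz=[
    [0,0,0.15],
    [0,0,0.12],
    [0,0,0.07],
    [0,0,0.02],
    [0,0,0.007],
    [0,0,0.004],
    [0,0,0],
  ],
  rot=[
    [0,0,0],
    [0,0,0],
    [0,0,0],
    [0,0,0],
    [0,0,0],
    [0,0,0],
    [0,0,0],
  ],
  hand=[-1,-1,-1,-1,-1,-1,-1],
)

```text
clock: 7.15
position: [0.5403, -0.0145, 0.0098]
ee_rot: [0.001, 0.602, 0.799, 0.0]
contact_force: [0.4, 1.0, -0.5]
width: 0.059
gripper_force: 34.7
```

>>> apply_moves(
  xyz=[
    [0,0,0.003],
    [0,0,0.003],
    [0,0,0],
  ],
  rot=[
    [0,0,0],
    [0,0,0],
    [0,0,0],
  ],
  hand=[-1,-1,-1],
)

```text
clock: 7.52
position: [0.5399, -0.0144, 0.0076]
ee_rot: [0.0, 0.602, 0.799, 0.0]
contact_force: [-0.5, 0.4, 2.5]
width: 0.0591
gripper_force: 35.1
```

>>> apply_moves(
  xyz=[
    [0,0,0.002],
    [0,0,0.002],
    [0,0,0],
  ],
  rot=[
    [0,0,0],
    [0,0,0],
    [0,0,0],
  ],
  hand=[-1,-1,-1],
)

```text
clock: 7.9
position: [0.54, -0.0144, 0.0075]
ee_rot: [0.0, 0.602, 0.799, 0.0]
contact_force: [-2.8, 1.0, 11.7]
width: 0.0592
gripper_force: 36.0
```

>>> apply_moves(
  xyz=[
    [0,0,0],
    [0,0,0],
    [0,0,0],
    [0,0,0],
    [0,0,-0.05],
    [0,0,-0.19],
    [0,0,-0.2],
    [0,0,-0.2],
  ],
  rot=[
    [0,0,0],
    [0,0,0],
    [0,0,0],
    [0,0,0],
    [0,0,0],
    [0,0,0],
    [0,0,0],
    [0,0,0],
  ],
  hand=[1,1,1,1,1,1,1,1],
)

```text
clock: 8.9
position: [0.5395, -0.0144, 0.201]
ee_rot: [0.001, 0.602, 0.799, 0.0]
contact_force: [0.8, 0.2, -0.9]
width: 0.0852
gripper_force: 0.0
```

>>> apply_moves(
  xyz=[
    [-0.152,-0.034,0],
    [-0.152,-0.034,0],
    [-0.152,-0.034,0],
    [-0.152,-0.034,0],
    [-0.152,-0.034,0],
    [-0.152,-0.034,0],
  ],
  rot=[
    [0,0,0],
    [0,0,0],
    [0,0,0],
    [0,0,0],
    [0,0,0],
    [0,0,0],
  ],
  hand=[1,1,1,1,1,1],
)

```text
clock: 9.65
position: [0.5564, -0.2957, 0.1992]
ee_rot: [0.001, 0.602, 0.799, 0.0]
contact_force: [1.7, 0.3, 0.4]
width: 0.0853
gripper_force: 0.0
```

>>> apply_moves(
  xyz=[
    [0,0,0],
    [0,0,0],
    [0,0,0],
    [0,0,0],
    [0,0,0],
    [0,0,0],
    [0,0,0],
    [0,0,0],
  ],
  rot=[
    [0,0,0.167],
    [0,0,0.167],
    [0,0,0.167],
    [0,0,0.167],
    [0,0,0.167],
    [0,0,0.167],
    [0,0,0.167],
    [0,0,0.167],
  ],
  hand=[1,1,1,1,1,1,1,1],
)

```text
clock: 10.65
position: [0.5564, -0.2942, 0.1991]
ee_rot: [0.0, 0.975, 0.221, 0.0]
contact_force: [0.3, 0.3, -0.3]
width: 0.0857
gripper_force: 0.0
```

>>> apply_moves(
  xyz=[
    [0,0,0],
    [0,0,0],
    [0,0,0],
  ],
  rot=[
    [0,0,0.164],
    [0,0,0],
    [0,0,0],
  ],
  hand=[1,1,1],
)

```text
clock: 11.02
position: [0.5564, -0.2942, 0.1985]
ee_rot: [0.0, 0.99, 0.141, 0.0]
contact_force: [0.1, 0.3, 0.5]
width: 0.0853
gripper_force: 0.0
```

```bash
python3 - <<'E'
from m import *
c=shot("wrist"); pickle.dump(c,open("w4.pkl","wb")); cv2.imwrite("pics/w4.png",c["px"])
s=status.get_state(); print({k:np.round(s[k],4).tolist() for k in ("clock","position","ee_rot","qpos")})
E
```

```text
{'clock': 11.075, 'position': [0.5564, -0.2943, 0.1984], 'ee_rot': [0.0001, 0.9901, 0.1404, 0.0002], 'qpos': [-0.597, 0.3759, 1.4372, 0.0001, 1.3281, 0.6921]}
```

View pics/w4.png

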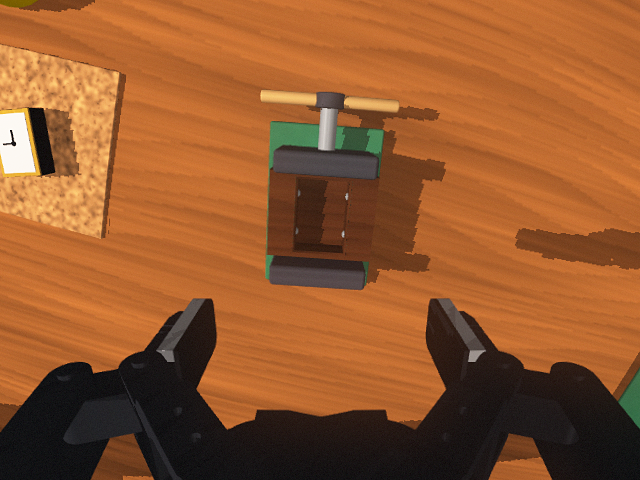

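The recess's corners are at about (296,178), (349,183), (343,251) and (293,249), with the spring balls at (299,194), (347,197), (298,234) and (344,233). The clock lies on the mat at the upper left. I'll look closer from two places.

```bash
python3 - <<'E'
from m import *
c=pickle.load(open("w4.pkl","rb"))
P=plane(c,[(296,178),(349,183),(343,251),(293,249)],.042);print(P.round(4),P.mean(0))
B=plane(c,[(299,194),(347,197),(298,234),(344,233)],.030);print(B.round(4),B.mean(0))
v=(B[0]+B[1]-B[2]-B[3]);print(np.degrees(np.arctan2(v[1],v[0])));v=(P[0]+P[1]-P[2]-P[3]);print(np.degrees(np.arctan2(v[1],v[0])))
s=status.get_state();Rt=q2m(s["ee_rot"]);print(Rt.T@(P.mean(0)-s["position"]),np.degrees(np.arctan2(Rt[1,0],Rt[0,0])))
E
```

```text
[[ 0.5792 -0.2674  0.042 ]
 [ 0.5872 -0.3102  0.042 ]
 [ 0.5291 -0.3229  0.042 ]
 [ 0.5189 -0.2807  0.042 ]] [ 0.55360245 -0.29529052  0.042     ]
[[ 0.5645 -0.2732  0.03  ]
 [ 0.5734 -0.3136  0.03  ]
 [ 0.5295 -0.2817  0.03  ]
 [ 0.5416 -0.3207  0.03  ]] [ 0.55226306 -0.29728564  0.03      ]
13.114973377641414
12.400424755216621
[-0.00305903  0.00016573  0.15638129] 16.142747094885273
```

>>> apply_moves(
  xyz=[
    [-0.055,0,0.139],
    [-0.055,0,0.139],
    [0,0,0],
    [0,0,0],
  ],
  rot=[
    [0,0,0.03],
    [0,0,0.03],
    [0,0,0],
    [0,0,0],
  ],
  hand=[1,1,1,1],
)

```text
clock: 11.58
position: [0.5262, -0.3037, 0.1162]
ee_rot: [0.001, 0.994, 0.109, 0.001]
contact_force: [0.9, 0.8, -0.1]
width: 0.0857
gripper_force: 0.0
```

```bash
python3 - <<'E'
from m import *
c=shot("wrist"); pickle.dump(c,open("w5.pkl","wb"))
E
```

>>> apply_moves(
  xyz=[
    [0.1,0,0],
    [0.1,0,0],
    [0,0,0],
    [0,0,0],
  ],
  rot=[
    [0,0,0],
    [0,0,0],
    [0,0,0],
    [0,0,0],
  ],
  hand=[1,1,1,1],
)

```text
clock: 12.12
position: [0.5836, -0.2901, 0.1157]
ee_rot: [0.001, 0.994, 0.109, 0.0]
contact_force: [0.5, 0.5, -0.2]
width: 0.0854
gripper_force: 0.0
```

```bash
python3 - <<'E'
from m import *
b=shot("wrist"); pickle.dump(b,open("w6.pkl","wb")); a=pickle.load(open("w5.pkl","rb"))
out=[]
for c in (a,b):
    u=proj(c,[.5536,-.2953,.042])[0].astype(int); x0=max(0,min(440,u[0]-100));y0=max(0,min(330,u[1]-75)); print(u,x0,y0)
    out.append(cv2.resize(c["px"][y0:y0+150,x0:x0+200],(800,600),interpolation=cv2.INTER_CUBIC)[:, 100:700])
cv2.imwrite("pics/w56.png",cv2.resize(np.vstack([o[20:] for o in out]) if 0 else np.hstack(out),(800,400)))
for n,o in zip("56",out): cv2.imwrite(f"pics/w{n}c.png",cv2.convertScaleAbs(o,alpha=1.6,beta=15))
s=status.get_state(); print(s["position"],s["ee_rot"],s["clock"])
E
```

```text
[315 200] 215 125
[317 289] 217 214
[ 0.58307789 -0.29009971  0.11549924] [3.59024203e-04 9.94098182e-01 1.08483226e-01 2.54065053e-04] 12.175
```

View pics/w5c.png

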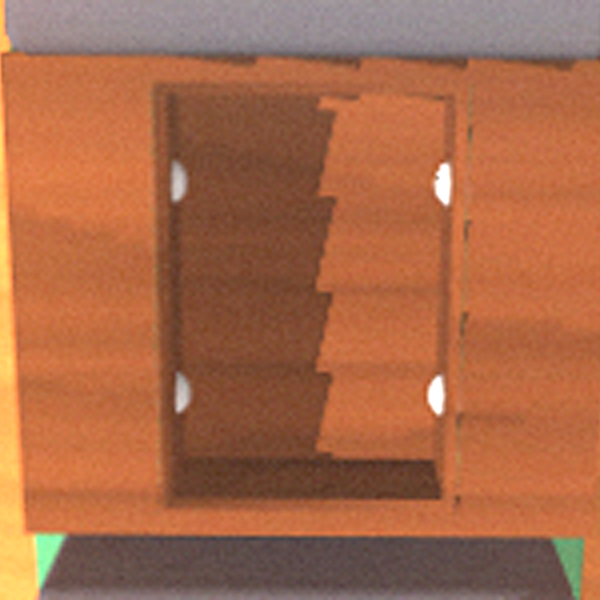

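View pics/w6c.png

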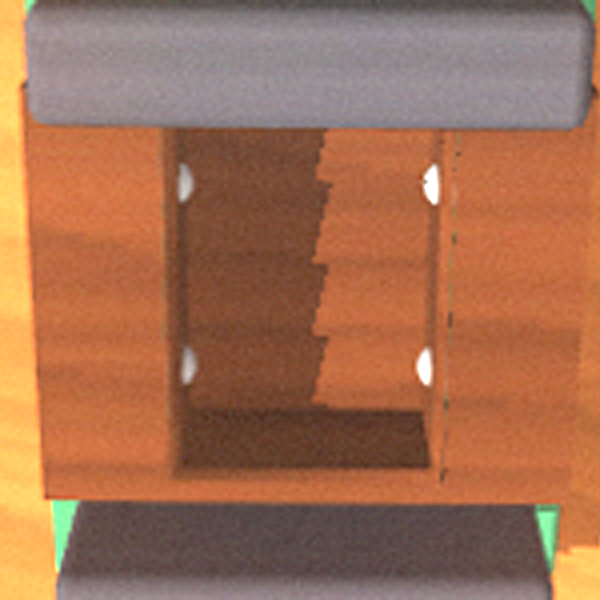

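```bash
python3 - <<'E'
from m import *
a=pickle.load(open("w5.pkl","rb"));b=pickle.load(open("w6.pkl","rb"))
f=lambda l,x0,y0:np.array([((x+.5)/4-.5+x0+25,(y+.5)/4-.5+y0) for x,y in l])
def yaw(v): return np.degrees(np.arctan2(v[1],v[0]))
C=f([(154,84),(470,84),(458,504),(160,505)],215,125);P=plane(a,C,.042);print("rim5",P.round(4).tolist(),P.mean(0).round(4),yaw(P[0]+P[1]-P[2]-P[3]),yaw(P[0]+P[3]-P[1]-P[2])+90,[np.linalg.norm(P[i]-P[(i+1)%4]).round(4) for i in range(4)])
A=f([(187,182),(434,184),(428,395),(191,394)],215,125);B=f([(193,184),(424,185),(417,367),(197,365)],217,214)
X=np.array([tri([a,b],[p,q]) for p,q in zip(A,B)]);print("balls",X.round(4).tolist(),X.mean(0).round(4),yaw(X[0]+X[1]-X[2]-X[3]),[np.linalg.norm(X[i]-X[(i+1)%4]).round(4) for i in range(4)])
for c,q in ((a,A),(b,B)): Z=plane(c,q,.030); print("balls z.03",Z.mean(0).round(4),yaw(Z[0]+Z[1]-Z[2]-Z[3]))
C5=f([(160,505),(458,504)],215,125);C6=f([(172,478),(443,477)],217,214)
for p,q in zip(C5,C6): print("low corners",tri([a,b],[p,q]).round(4))
R6=plane(b,C6,.042);print(R6.round(4).tolist(), P[2:].round(4).tolist())
s=status.get_state();Rt=q2m(s["ee_rot"]);print("tool yaw x",yaw(Rt[:,0]))
E
```

```text
rim5 [[0.5807, -0.2673, 0.042], [0.5904, -0.312, 0.042], [0.5273, -0.3257, 0.042], [0.5172, -0.28, 0.042]] [ 0.5539 -0.2963  0.042 ] 11.784403345382456 192.4035338644211 [np.float64(0.0458), np.float64(0.0646), np.float64(0.0469), np.float64(0.0647)]
balls [[0.5663, -0.2739, 0.0321], [0.5741, -0.3113, 0.0316], [0.5409, -0.3182, 0.0314], [0.5327, -0.2809, 0.0305]] [ 0.5535 -0.2961  0.0314] 11.766917042793471 [np.float64(0.0382), np.float64(0.0339), np.float64(0.0382), np.float64(0.0344)]
balls z.03 [ 0.5532 -0.2963  0.03  ] 11.914459229115645
balls z.03 [ 0.5528 -0.296   0.03  ] 11.820855196162425
low corners [ 0.5179 -0.2802  0.0438]
low corners [ 0.5278 -0.3251  0.0437]
[[0.5168, -0.2803, 0.042], [0.5268, -0.3252, 0.042]] [[0.5273, -0.3257, 0.042], [0.5172, -0.28, 0.042]]
tool yaw x 12.455785725833058
```

>>> apply_moves(
  xyz=[
    [0.01,-0.155,-0.025],
    [0.01,-0.155,-0.025],
    [0.01,-0.155,-0.025],
    [0.01,-0.155,-0.025],
    [0.01,-0.155,-0.025],
    [0.008,-0.153,-0.025],
    [0,0,0],
    [0,0,0],
  ],
  rot=[
    [0,0,0],
    [0,0,0],
    [0,0,0],
    [0,0,0],
    [0,0,0],
    [0,0,-0.059],
    [0,0,0],
    [0,0,0],
  ],
  hand=[1,1,1,1,1,1,1,1],
)

```text
clock: 13.18
position: [0.5401, -0.015, 0.16]
ee_rot: [0.001, 0.99, 0.139, 0.0]
contact_force: [0.9, 0.3, -0.3]
width: 0.0854
gripper_force: 0.0
```

```bash
python3 - <<'E'
from m import *
c=shot("wrist"); pickle.dump(c,open("w7.pkl","wb"))
s=status.get_state();Rt=q2m(s["ee_rot"]);print(s["position"],s["clock"],np.degrees(np.arctan2(Rt[1,0],Rt[0,0])))
sd=proj(c,[.54,-.0144,.026])[0]; b,a=rect(c,sd,*WH,r=70); X=plane(c,b,.026); print(sd,b.round(1).tolist(),a,X.round(4).tolist(),X.mean(0))
e=X-X.mean(0); print("tool-frame centre",Rt.T@(X.mean(0)-s["position"]))
for i in range(4): d=X[(i+1)%4]-X[i]; print(np.degrees(np.arctan2(d[1],d[0])).round(1),np.linalg.norm(d).round(4))
# y bias while gripped (w3) : tool y of dial centre
w=pickle.load(open("w3.pkl","rb")); Rw=q2m([-0.0007,0.6026,0.7981,-0.0003]); o=np.array([.539,-.0143,.1197])
b,a=rect(w,(320,325),*WH,r=100,k=15); X=plane(w,b,.1197+.0185); print("gripped",b.tolist(),((X-o)@Rw).round(4).tolist(),(X.mean(0)-o)@Rw)
E
```

```text
[ 0.54022688 -0.01543325  0.15977937] 13.225 15.915464154072104
[318.99003038 219.75898099] [[298.0, 189.0], [339.0, 187.8000030517578], [340.79998779296875, 251.6999969482422], [299.79998779296875, 252.89999389648438]] 2473.5 [[0.559, 0.0076, 0.026], [0.5684, -0.0222, 0.026], [0.5192, -0.0385, 0.026], [0.5093, -0.007, 0.026]] [ 0.5389836  -0.01502799  0.026     ]
tool-frame centre [-0.00111184 -0.00084156  0.1337785 ]
-72.5 0.0313
-161.7 0.0518
107.5 0.033
16.4 0.0518
gripped [[250.98448181152344, 288.1241455078125], [388.9943542480469, 285.6815185546875], [390.2828369140625, 358.48175048828125], [252.27297973632812, 360.92437744140625]] [[0.0154, -0.0273, -0.0185], [0.0164, 0.0242, -0.0185], [-0.0159, 0.0267, -0.0185], [-0.0171, -0.0289, -0.0185]] [-0.00030636 -0.00130937 -0.01849852]
```

>>> apply_moves(
  xyz=[
    [-0.004,0,0],
    [0,0,0.17],
    [0,0,0.15],
    [0,0,0.1],
    [0,0,0.05],
    [0,0,0.018],
    [0,0,0],
  ],
  rot=[
    [0,0,-0.015],
    [0,0,0],
    [0,0,0],
    [0,0,0],
    [0,0,0],
    [0,0,0],
    [0,0,0],
  ],
  hand=[1,1,1,1,1,1,1],
)

```text
clock: 14.1
position: [0.5398, -0.015, 0.0137]
ee_rot: [0.0, 0.989, 0.147, 0.001]
contact_force: [-0.3, -0.3, 0.8]
width: 0.0855
gripper_force: 0.0
```

>>> apply_moves(
  xyz=[
    [0,0,0],
    [0,0,0],
    [0,0,0],
    [0,0,0],
    [0,0,0],
    [0,0,0],
    [0,0,0],
    [0,0,0],
  ],
  rot=[
    [0,0,0],
    [0,0,0],
    [0,0,0],
    [0,0,0],
    [0,0,0],
    [0,0,0],
    [0,0,0],
    [0,0,0],
  ],
  hand=[-1,-1,-1,-1,-1,-1,-1,-1],
  force=40,
)

```text
clock: 15.1
position: [0.5397, -0.0147, 0.0141]
ee_rot: [0.0, 0.989, 0.147, 0.001]
contact_force: [-0.0, 0.1, 5.3]
width: 0.0389
gripper_force: 41.5
```

>>> apply_moves(
  xyz=[
    [0,0,-0.05],
    [0,0,-0.15],
    [0,0,-0.15],
    [0,0,0],
    [0,0,0],
  ],
  rot=[
    [0,0,0],
    [0,0,0],
    [0,0,0],
    [0,0,0],
    [0,0,0],
  ],
  hand=[-1,-1,-1,-1,-1],
)

```text
clock: 15.72
position: [0.5384, -0.0145, 0.1182]
ee_rot: [-0.0, 0.989, 0.147, -0.0]
contact_force: [0.2, -0.1, -1.5]
width: 0.0386
gripper_force: 40.8
```

```bash
python3 - <<'E'
from m import *
c=shot("wrist"); pickle.dump(c,open("w8.pkl","wb")); cv2.imwrite("pics/w8.png",c["px"])
s=status.get_state();Rt=q2m(s["ee_rot"]);o=np.array(s["position"]);print(o,s["clock"],s["width"],s["gripper_force"],np.degrees(np.arctan2(Rt[1,0],Rt[0,0])))
top=o[2]+.0125
b,a=rect(c,proj(c,[o[0],o[1],top])[0],*WH,r=110,k=15); X=plane(c,b,top); print(b.round(1).tolist(),a,((X-o)@Rt).round(4).tolist(),(X.mean(0)-o)@Rt)
print("target delta tool",Rt.T@(np.array([.5537,-.2962,.042])-o))
E
```

```text
[ 0.53795051 -0.01449868  0.11736894] 15.775 0.03917684071627801 40.7763397693634 16.87413649037014
[[279.0, 256.0], [362.0, 256.0], [362.0, 369.0], [279.0, 369.0]] 8807.5 [[0.0257, -0.0152, -0.0125], [0.0257, 0.0165, -0.0126], [-0.0262, 0.0183, -0.0125], [-0.0261, -0.0173, -0.0124]] [-0.00021004  0.00054675 -0.01250019]
target delta tool [-0.06654772  0.27422352  0.07521315]
```

>>> apply_moves(
  xyz=[
    [-0.037,0.153,0],
    [-0.037,0.153,0],
    [-0.037,0.153,0],
    [-0.037,0.153,0],
    [-0.037,0.153,0],
    [-0.037,0.148,0],
    [0,0,0],
    [0,0,0],
  ],
  rot=[
    [0,0,0],
    [0,0,0],
    [0,0,0],
    [0,0,0],
    [0,0,0],
    [0,0,0],
    [0,0,0.081],
    [0,0,0],
  ],
  hand=[-1,-1,-1,-1,-1,-1,-1,-1],
)

```text
clock: 16.77
position: [0.5537, -0.296, 0.1161]
ee_rot: [-0.001, 0.995, 0.105, -0.002]
contact_force: [0.9, 0.1, -1.6]
width: 0.0388
gripper_force: 40.8
```

```bash
python3 - <<'E'
from m import *
c=shot("wrist"); pickle.dump(c,open("w9.pkl","wb"));cv2.imwrite("pics/w9.png",c["px"])
s=status.get_state();Rt=q2m(s["ee_rot"]);o=np.array(s["position"]);print(o,s["clock"],s["width"],s["contact_force"],np.degrees(np.arctan2(Rt[1,0],Rt[0,0])),Rt[:,2])
d=Rt.T@(np.array([.5537,-.2962,.042])-o);print("delta tool",d,d/.3)
E
```

```text
[ 0.55389337 -0.29552656  0.11642191] 16.825 0.038741902655258474 [-0.17379061  0.17069306 -0.99582782] 12.072968298108442 [-0.00288783  0.00229063 -0.99999321]
delta tool [-0.00015544  0.00082976  0.07442042] [-0.00051814  0.00276585  0.24806807]
```

>>> apply_moves(
  xyz=[
    [0.0005,0.0015,0.1],
    [0,0,0.07],
    [0,0,0.03],
    [0,0,0],
    [0,0,0],
  ],
  rot=[
    [0,0,0],
    [0,0,0],
    [0,0,0],
    [0,0,0],
    [0,0,0],
  ],
  hand=[-1,-1,-1,-1,-1],
)

```text
clock: 17.45
position: [0.5558, -0.2967, 0.059]
ee_rot: [0.0, 0.994, 0.105, 0.001]
contact_force: [-0.1, -0.4, -0.8]
width: 0.0386
gripper_force: 40.8
```

>>> apply_moves(
  xyz=[
    [0,0,0.005],
    [0,0,0.005],
    [0,0,0.005],
    [0,0,0.005],
    [0,0,0],
  ],
  rot=[
    [0,0,0],
    [0,0,0],
    [0,0,0],
    [0,0,0],
    [0,0,0],
  ],
  hand=[-1,-1,-1,-1,-1],
)

```text
clock: 18.08
position: [0.5551, -0.2965, 0.0522]
ee_rot: [-0.0, 0.995, 0.105, -0.0]
contact_force: [0.7, -0.2, -1.4]
width: 0.0384
gripper_force: 40.9
```

>>> apply_moves(
  xyz=[
    [-0.0035,0.0005,0.003],
    [0,0,0.004],
    [0,0,0.004],
    [0,0,0],
  ],
  rot=[
    [0,0,0],
    [0,0,0],
    [0,0,0],
    [0,0,0],
  ],
  hand=[-1,-1,-1,-1],
)

```text
clock: 18.58
position: [0.5552, -0.2967, 0.0517]
ee_rot: [0.0, 0.995, 0.105, 0.001]
contact_force: [-0.5, 3.4, 14.1]
width: 0.0394
gripper_force: 42.4
```

```bash
python3 - <<'E'
from m import *
for i in range(2):
    s=status.get_state(); get_image("top"); print(np.round(s["position"],4),np.round(s["contact_force"],1),np.round(s["moment"],2))
E
```

```text
[ 0.5552 -0.2967  0.0517] [-0.5  3.4 14.1] [ 0.43  0.22 -0.03]
[ 0.5551 -0.2967  0.0517] [-0.4  4.5 13.9] [ 0.4   0.17 -0.07]
```

>>> apply_moves(
  xyz=[
    [0,0,-0.02],
    [0,0,-0.03],
    [0,0,0],
    [0,0,0],
  ],
  rot=[
    [0,0,0],
    [0,0,0],
    [0,0,0],
    [0,0,0],
  ],
  hand=[-1,-1,-1,-1],
)

```text
clock: 19.18
position: [0.5539, -0.2969, 0.0636]
ee_rot: [-0.0, 0.995, 0.105, -0.0]
contact_force: [1.0, -0.2, -0.7]
width: 0.0389
gripper_force: 40.8
```

```bash
python3 - <<'E'
from m import *
c=shot("wrist"); pickle.dump(c,open("w10.pkl","wb"))
cv2.imwrite("pics/w10.png",cv2.convertScaleAbs(cv2.resize(c["px"][180:450,180:470],None,fx=2.2,fy=2.2,interpolation=cv2.INTER_CUBIC),alpha=1.5,beta=15))
s=status.get_state();Rt=q2m(s["ee_rot"]);o=np.array(s["position"]);print(o,s["clock"],s["contact_force"],np.degrees(np.arctan2(Rt[1,0],Rt[0,0])))
E
```

```text
[ 0.55381193 -0.29682969  0.06341871] 19.225 [ 0.32420234  0.55244404 -0.2205972 ] 12.005335051165767
```

View pics/w10.png

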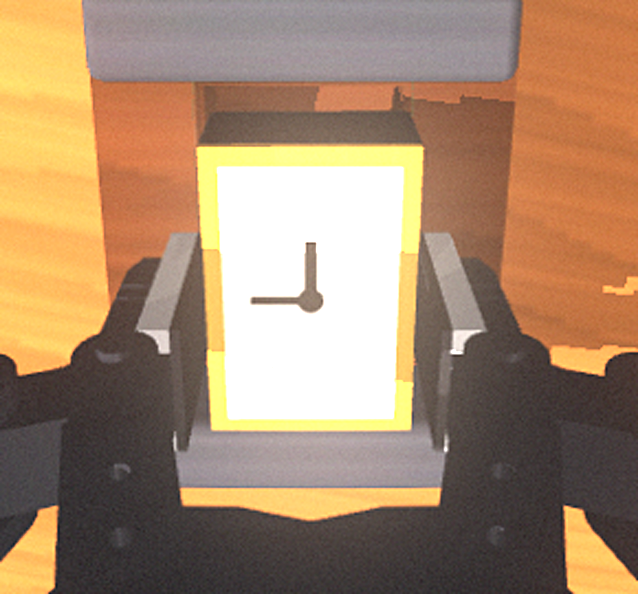

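```bash
python3 - <<'E'
from m import *
c=pickle.load(open("w10.pkl","rb")); o=np.array([.5538,-.2968,.0634]); Rt=R.from_euler("z",12.0,degrees=True).as_matrix()@np.diag([1,-1,-1])
def T(l,z): 
    q=np.array([((x+.5)/2.2-.5+180,(y+.5)/2.2-.5+180) for x,y in l]); return ((plane(c,q,z)-o)@Rt).round(4).tolist()
print("jaw top inner (rounded)",T([(85,60),(519,60),(300,80)],.064))
print("block edges",T([(98,150),(514,150),(106,270),(504,270)],.042))
print("rim left",T([(195,90)],.042),"floor-left",T([(205,90)],.020))
print("clock bottom front",T([(212,112),(410,112)],o[2]-.0099))
print("clock top",T([(196,146),(424,146),(411,430),(211,430)],o[2]+.0121))
for n in ("w5","w6"):
    # block edges left/right from crops, relative to recess
    pass
a=pickle.load(open("w5.pkl","rb"))
f=lambda l:np.array([((x+.5)/4-.5+240,(y+.5)/4-.5+125) for x,y in l])
print("w5 block left, bottom",((plane(a,f([(8,200),(20,450),(25,532),(590,536),(300,534),(156,200),(466,200)]),.042)-o)@Rt).round(4).tolist(), "jaw edge",((plane(a,f([(300,52)]),.064)-o)@Rt).round(4).tolist())
E
```

```text
jaw top inner (rounded) [[0.0421, -0.0402, -0.0006], [0.0419, 0.0387, -0.0006], [0.0382, -0.0011, -0.0006]]
block edges [[0.0169, -0.0453, 0.0214], [0.0167, 0.0449, 0.0214], [-0.0122, -0.046, 0.0214], [-0.0124, 0.0449, 0.0214]]
rim left [[0.0303, -0.0236, 0.0214]] floor-left [[0.0243, -0.0245, 0.0434]]
clock bottom front [[0.029, -0.0187, 0.0099], [0.0289, 0.0205, 0.0099]]
clock top [[0.0296, -0.0189, -0.0121], [0.0295, 0.0203, -0.0121], [-0.0295, 0.0203, -0.0121], [-0.0294, -0.0188, -0.0121]]
w5 block left, bottom [[0.0156, -0.0454, 0.0214], [-0.0233, -0.0457, 0.0214], [-0.037, -0.0456, 0.0214], [-0.0372, 0.044, 0.0214], [-0.0371, -0.002, 0.0214], [0.0156, -0.0234, 0.0214], [0.0158, 0.0225, 0.0214]] jaw edge [[0.038, -0.0018, -0.0006]]
```

Seen together, the clock sits about 1.2 mm toward tool +y of the recess (block edges and rim against the clock's edges), while x agrees. I'll shift tool y by -1.2 mm and try again.

>>> apply_moves(
  xyz=[
    [0,-0.004,0],
    [0,0,0.015],
    [0,0,0.011],
    [0,0,0],
    [0,0,0],
    [0,0,0],
  ],
  rot=[
    [0,0,0],
    [0,0,0],
    [0,0,0],
    [0,0,0],
    [0,0,0],
    [0,0,0],
  ],
  hand=[-1,-1,-1,-1,-1,-1],
)

```text
clock: 19.98
position: [0.554, -0.2958, 0.0562]
ee_rot: [0.0, 0.995, 0.105, 0.0]
contact_force: [-0.3, 0.3, -0.4]
width: 0.0389
gripper_force: 40.8
```

```bash
python3 - <<'E'
from m import *
c=shot("wrist"); s=status.get_state();Rt=q2m(s["ee_rot"]);o=np.array(s["position"]);print(o,s["clock"],s["contact_force"],np.degrees(np.arctan2(Rt[1,0],Rt[0,0])),Rt[:,2].round(4))
d=Rt.T@(np.array([.5538,-.2956,.042])-o);print("delta tool",d,d/.3)
E
```

```text
[ 0.5539312  -0.29579036  0.05621563] 20.025 [-0.02252175  0.0553506  -0.20969707] 12.009672593265961 [ 3.e-04 -1.e-04 -1.e+00]
delta tool [-9.22143121e-05 -2.15061561e-04  1.42155852e-02] [-0.00030738 -0.00071687  0.04738528]
```

Well placed. I'll lower by steps; the ball stop should come near TCP z = 0.043.

>>> apply_moves(
  xyz=[
    [0,0,0.006],
    [0,0,0.005],
    [0,0,0.005],
    [0,0,0.004],
    [0,0,0],
  ],
  rot=[
    [0,0,0],
    [0,0,0],
    [0,0,0],
    [0,0,0],
    [0,0,0],
  ],
  hand=[-1,-1,-1,-1,-1],
)

```text
clock: 20.65
position: [0.5538, -0.2957, 0.0499]
ee_rot: [-0.0, 0.995, 0.105, -0.0]
contact_force: [0.2, -0.8, -1.1]
width: 0.0386
gripper_force: 40.8
```

>>> apply_moves(
  xyz=[
    [0,0,0.005],
    [0,0,0.005],
    [0,0,0.005],
    [0,0,0.004],
    [0,0,0],
  ],
  rot=[
    [0,0,0],
    [0,0,0],
    [0,0,0],
    [0,0,0],
    [0,0,0],
  ],
  hand=[-1,-1,-1,-1,-1],
)

```text
clock: 21.28
position: [0.5538, -0.2957, 0.0442]
ee_rot: [-0.0, 0.995, 0.105, -0.0]
contact_force: [0.5, 1.1, -1.4]
width: 0.0385
gripper_force: 40.8
```

>>> apply_moves(
  xyz=[
    [0,0,0.004],
    [0,0,0.003],
    [0,0,0.003],
    [0,0,0],
  ],
  rot=[
    [0,0,0],
    [0,0,0],
    [0,0,0],
    [0,0,0],
  ],
  hand=[-1,-1,-1,-1],
)

```text
clock: 21.78
position: [0.5538, -0.2954, 0.0415]
ee_rot: [-0.0, 0.995, 0.105, 0.0]
contact_force: [-0.2, 1.7, 0.9]
width: 0.039
gripper_force: 41.0
```

>>> apply_moves(
  xyz=[
    [0,0,0.003],
    [0,0,0.002],
    [0,0,0],
  ],
  rot=[
    [0,0,0],
    [0,0,0],
    [0,0,0],
  ],
  hand=[-1,-1,-1],
)

```text
clock: 22.15
position: [0.554, -0.2955, 0.0408]
ee_rot: [-0.0, 0.995, 0.105, 0.0]
contact_force: [-1.8, 3.0, 6.4]
width: 0.0387
gripper_force: 44.6
```

>>> apply_moves(
  xyz=[
    [0,0,0],
    [0,0,0],
    [0,0,0],
    [0,0,0],
    [0,0,-0.05],
    [0,0,-0.1],
    [0,0,0],
  ],
  rot=[
    [0,0,0],
    [0,0,0],
    [0,0,0],
    [0,0,0],
    [0,0,0],
    [0,0,0],
    [0,0,0],
  ],
  hand=[0.6,1,1,1,1,1,1],
)

```text
clock: 23.02
position: [0.5559, -0.2971, 0.0883]
ee_rot: [0.002, 0.995, 0.105, 0.003]
contact_force: [0.2, 0.2, -0.2]
width: 0.0854
gripper_force: 0.0
```

```bash
python3 - <<'E'
from m import *
c=shot("wrist"); pickle.dump(c,open("w11.pkl","wb"))
cv2.imwrite("pics/w11.png",cv2.convertScaleAbs(cv2.resize(c["px"][180:450,180:470],None,fx=2.2,fy=2.2,interpolation=cv2.INTER_CUBIC),alpha=1.2,beta=10))
s=status.get_state();Rt=q2m(s["ee_rot"]);o=np.array(s["position"]);print(o,s["clock"],s["width"])
for z in (.051,.053,.055):
    b,a=rect(c,proj(c,[.5539,-.2955,z])[0],*WH,r=90,k=15); X=plane(c,b,z); print(z,b.round(1).tolist(),a,((X.mean(0)-o)@Rt).round(4),[np.linalg.norm(X[i]-X[i-1]).round(4) for i in range(4)])
E
```

```text
[ 0.55484585 -0.29637489  0.0867665 ] 23.075 0.08564241661416294
0.051 [[284.0, 227.0], [347.0, 227.0], [347.0, 317.0], [284.0, 317.0]] 5386.0 [-0.0025 -0.0012  0.0358] [np.float64(0.052), np.float64(0.0322), np.float64(0.052), np.float64(0.035)]
0.053 [[284.0, 227.0], [347.0, 227.0], [347.0, 317.0], [284.0, 317.0]] 5386.0 [-0.0017 -0.0012  0.0338] [np.float64(0.0514), np.float64(0.0319), np.float64(0.0515), np.float64(0.0346)]
0.055 [[284.0, 227.0], [347.0, 227.0], [347.0, 317.0], [284.0, 317.0]] 5386.0 [-0.0008 -0.0011  0.0318] [np.float64(0.0509), np.float64(0.0315), np.float64(0.0509), np.float64(0.0342)]
```

View pics/w11.png

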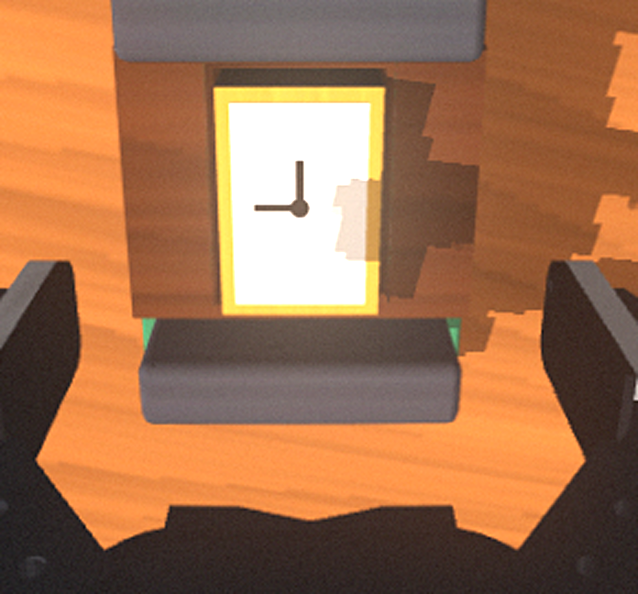

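The clock stands square in the recess on its catches. I'll shut the fingers and press slowly at the dial's centre.

>>> apply_moves(
  xyz=[
    [0,0,0],
    [0,0,0],
    [0,0,0],
    [0,0,0],
    [0,0,0],
    [0,0,0],
    [0,0,0.05],
    [0,0,0.03],
  ],
  rot=[
    [0,0,0],
    [0,0,0],
    [0,0,0],
    [0,0,0],
    [0,0,0],
    [0,0,0],
    [0,0,0],
    [0,0,0],
  ],
  hand=[-1,-1,-1,-1,-1,-1,-1,-1],
)

```text
clock: 24.08
position: [0.5532, -0.2953, 0.0594]
ee_rot: [-0.001, 0.995, 0.105, -0.001]
contact_force: [-0.5, 0.0, -0.2]
width: -0.0004
gripper_force: 0.0
```

>>> apply_moves(
  xyz=[
    [0,0,0],
    [0,0,0.005],
    [0,0,0.005],
    [0,0,0.003],
    [0,0,0.003],
    [0,0,0],
  ],
  rot=[
    [0,0,0],
    [0,0,0],
    [0,0,0],
    [0,0,0],
    [0,0,0],
    [0,0,0],
  ],
  hand=[-1,-1,-1,-1,-1,-1],
)

```text
clock: 24.82
position: [0.5539, -0.2957, 0.0561]
ee_rot: [-0.0, 0.995, 0.105, 0.0]
contact_force: [-0.5, 0.3, 0.5]
width: -0.0001
gripper_force: 0.0
```

>>> apply_moves(
  xyz=[
    [0,0,0.003],
    [0,0,0.003],
    [0,0,0.003],
    [0,0,0.003],
    [0,0,0],
  ],
  rot=[
    [0,0,0],
    [0,0,0],
    [0,0,0],
    [0,0,0],
    [0,0,0],
  ],
  hand=[-1,-1,-1,-1,-1],
)

```text
clock: 25.45
position: [0.5541, -0.2958, 0.0529]
ee_rot: [0.0, 0.995, 0.105, 0.0]
contact_force: [-0.9, 0.7, 4.0]
width: 0.0002
gripper_force: 1.7
```

>>> apply_moves(
  xyz=[
    [0,0,0.003],
    [0,0,0.003],
    [0,0,0],
  ],
  rot=[
    [0,0,0],
    [0,0,0],
    [0,0,0],
  ],
  hand=[-1,-1,-1],
)

```text
clock: 25.82
position: [0.554, -0.2957, 0.0504]
ee_rot: [-0.0, 0.995, 0.105, 0.0]
contact_force: [-0.1, 0.3, 1.8]
width: -0.0002
gripper_force: 1.0
```

>>> apply_moves(
  xyz=[
    [0,0,0.003],
    [0,0,0.003],
    [0,0,0.003],
    [0,0,0.003],
    [0,0,0.003],
    [0,0,0],
  ],
  rot=[
    [0,0,0],
    [0,0,0],
    [0,0,0],
    [0,0,0],
    [0,0,0],
    [0,0,0],
  ],
  hand=[-1,-1,-1,-1,-1,-1],
)

```text
clock: 26.58
position: [0.5538, -0.2956, 0.0459]
ee_rot: [-0.0, 0.995, 0.105, -0.0]
contact_force: [0.0, 0.5, 0.8]
width: -0.0002
gripper_force: 0.6
```

>>> apply_moves(
  xyz=[
    [0,0,0.003],
    [0,0,0.003],
    [0,0,0.003],
    [0,0,0.003],
    [0,0,0],
  ],
  rot=[
    [0,0,0],
    [0,0,0],
    [0,0,0],
    [0,0,0],
    [0,0,0],
  ],
  hand=[-1,-1,-1,-1,-1],
)

```text
clock: 27.2
position: [0.5538, -0.2956, 0.0423]
ee_rot: [-0.0, 0.995, 0.105, -0.0]
contact_force: [-1.0, 0.1, 0.6]
width: 0.0001
gripper_force: 0.5
```

Nearly home. I'll press to about 20–25 N to make sure it seats.

>>> apply_moves(
  xyz=[
    [0,0,0.002],
    [0,0,0.002],
    [0,0,0.001],
    [0,0,0],
  ],
  rot=[
    [0,0,0],
    [0,0,0],
    [0,0,0],
    [0,0,0],
  ],
  hand=[-1,-1,-1,-1],
)

```text
clock: 27.7
position: [0.5539, -0.2957, 0.0421]
ee_rot: [0.0, 0.995, 0.105, 0.0]
contact_force: [-1.2, 1.1, 6.7]
width: 0.0003
gripper_force: 3.7
```

>>> apply_moves(
  xyz=[
    [0,0,0.002],
    [0,0,0.002],
    [0,0,0.002],
    [0,0,0],
  ],
  rot=[
    [0,0,0],
    [0,0,0],
    [0,0,0],
    [0,0,0],
  ],
  hand=[-1,-1,-1,-1],
)

```text
clock: 28.2
position: [0.5539, -0.2957, 0.042]
ee_rot: [0.0, 0.995, 0.105, 0.0]
contact_force: [-4.4, 2.6, 16.9]
width: 0.0002
gripper_force: 8.3
```

>>> apply_moves(
  xyz=[
    [0,0,0.003],
    [0,0,0.002],
    [0,0,0],
  ],
  rot=[
    [0,0,0],
    [0,0,0],
    [0,0,0],
  ],
  hand=[-1,-1,-1],
)

```text
clock: 28.58
position: [0.5539, -0.2957, 0.042]
ee_rot: [0.001, 0.994, 0.105, 0.001]
contact_force: [-5.3, 3.4, 24.3]
width: 0.0
gripper_force: 12.1
```

>>> apply_moves(
  xyz=[
    [0,0,-0.02],
    [0,0,-0.1],
    [0,0,-0.15],
    [0,0,-0.15],
    [0,0,0],
    [0,0,0],
    [0,0,0],
  ],
  rot=[
    [0,0,0],
    [0,0,0],
    [0,0,0],
    [0,0,0],
    [0,0,0],
    [0,0,0],
    [0,0,0],
  ],
  hand=[-1,-1,-1,-1,0,1,1],
)

```text
clock: 29.45
position: [0.5529, -0.295, 0.1617]
ee_rot: [-0.001, 0.995, 0.105, -0.001]
contact_force: [0.4, 0.0, -0.2]
width: 0.0543
gripper_force: 0.0
```

```bash
python3 - <<'E'
from m import *
c=shot("wrist"); s=status.get_state();Rt=q2m(s["ee_rot"]);o=np.array(s["position"]);print(o,s["clock"],s["contact_force"])
u=proj(c,[.5538,-.2957,.042])[0]; 
for z in (.042,): 
    b,a=rect(c,u,*WH,r=60,k=15); X=plane(c,b,z); print(u,b.tolist(),X.mean(0),[np.linalg.norm(X[i]-X[i-1]).round(4) for i in range(4)])
x,y=u.astype(int); y=max(y,75)
l=c["px"][y-75:y+75,x-100:x+100]; t=shot("top")["px"][200:320,180:560]
cv2.imwrite("pics/end.png",np.vstack([cv2.resize(l,(480,360),interpolation=cv2.INTER_CUBIC),cv2.resize(t,(480,152))]))
E
```

```text
[ 0.55297563 -0.29515068  0.16185122] 29.5 [-0.47973332  0.63157326 -0.27934394]
[321.47439991 223.42493094] [[299.9999694824219, 189.99996948242188], [342.9999694824219, 189.99996948242188], [342.9999694824219, 255.99996948242188], [299.9999694824219, 255.99996948242188]] [ 0.55343974 -0.29579408  0.042     ] [np.float64(0.051), np.float64(0.0311), np.float64(0.051), np.float64(0.0329)]
```

View pics/end.png

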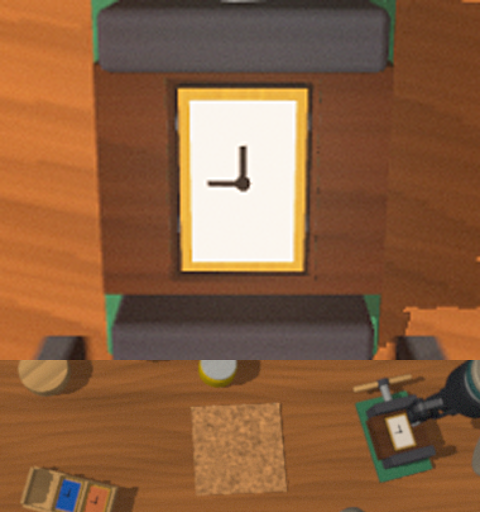

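The clock sits flush and square in the recess with an even gap all round. The blue and copper inserts are still in the tray.

```bash
python3 -c "
from h import *
print(job.sign_off())"
```

```text
the job is handed in; nothing more can be done
None
```

The white-dial clock is in the recess, dial up, pressed past the catches until it sits level and flush with the wood; I handed the job in at about 29.5 s, with the blue and copper inserts still in the tray.

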